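Unhook the cereal-bar mould's lid and seat it on its two pins

ROBOT

A 6-joint arm with a two-finger parallel gripper is mounted at the origin on the work surface. World frame = base frame: x ahead of the robot, y to its left, z up, the work surface at z = 0. Lengths are in m, angles in rad, forces in N, time in s.
With the tool pointing down it reaches from about 0.325 to 0.75 m from the base axis. Payload 7.6 kg.
Tool frame: the origin (TCP) lies midway between the tips of the shut fingers; the grasp point (between the pads) lies 19 mm behind it; z points along the fingers, y is the line along which they close (so a half turn about z gives the same grasp; the last joint's range is limited). The gripper opens to 85 mm and grips with 20 to 120 N. Pads are 22 mm wide; open, the fingers measure 114 mm over their backs; the gripper's body (76 mm by 85 mm) begins 54 mm behind the grasp point. The pads swing forward as they close: fully open they stand 13 mm farther back than shut.
Start: joints at [1.079, 0.052, 1.401, -0, 1.689, -0.07], TCP at [0.215, 0.479, 0.231] pointing down, gripper open.
Joint ranges: [-2.9, 2.9], [-0.91, 2.17], [0.12, 2.37], [-1.06, 4.2], [0.26, 2.73], [-2.93, 2.93]. Speed limits (rad/s): [2.57, 2.57, 3.01, 3.14, 3.14, 3.14].

INTERFACE

Orientations are given as a unit quaternion [x, y, z, w].
In Python, from rig import arm gives the robot as it stands. The module is installed in compiled form; this text tells all that it offers.
- The arm moves only by the tool send_rows, never from a script. Its argument "motion" is a list of rows, each a list of 3 entries, a list of its own where there are three numbers: the turn, a rotation vector about the world's x, y, z in rad, then the shift along the world's x, y, z in cm, then the finger opening in cm, from 0 to 8.54. A call has 1 to 10 rows; each row shifts and turns the commanded pose from where the row before left it; what a row does not reach is not made up. A row lasts 1/12 s, in which the tool goes at most 41.7 mm and 7.16 degrees, less where a joint would pass 70% of its speed; a pose out of reach is approached as far as the arm can. A call with a gripper value outside its range is refused whole. The fingers move at their own pace and stop on an object; "squeeze" is the grip in N (left out, the last holds). Time passes only in rows, so rows that do not move let the fingers close. It gives the time, the measured TCP pose, the force, the opening and the grip force at its end, in the units of the state.
- arm.observe(): the state, without advancing time (a new reading comes with each control period).
- arm.grab_frame(name): name is "scene" or "top" or "wrist"; returns a dict with "pixels" (400x640x3 uint8, red, green, blue), "intrinsics" (3x3 intrinsics, pixels), "rvec" (rotation vector, rad) and "tvec" (3), from world to camera coordinates, as OpenCV has them; the wrist camera has in their place "mount" (4x4, takes a point from camera to tool coordinates, whose origin is the TCP and whose axes are the flange's). Camera axes: x right, y down, z forward; pixel columns grow to the right and rows downward; lengths in m; the calibration is good to about 2 mm. A picture is of the moment at which its call begins: read the wrist's pose just before it. There is no depth.
- arm.finish_job(): hands the job in; it is judged then, once.
The state is a dict: "time": time; "qpos": joint angles; "joint_vel": joint speeds; "joint_efforts": joint torques, N m; "ee_pos": TCP position; "tcp_rot": TCP orientation; "force": force on the tool from outside, world axes, zero at the start; "wrist_torque": the same for the moment, N m; "finger_gap": finger opening in m; "gripper_force": force on a finger pad.
Only numpy, scipy, OpenCV 4.12 (cv2) and the standard library are available. Lean on these libraries where they do the work, as an engineer would, in place of code of your own. Each camera call takes 0.05 s, during which the arm holds its last target. There are 200 camera calls.

TASK

The lid of the cereal-bar mould hangs by its keyhole on the stud of the sloping rack: slide it up the slope until the stud's head is in the wide end, lift it free, and seat it on the mould so that both locating pins pass through its two holes and it lies flush on the mould's rim. The larger hole goes on the larger pin; let go of the lid, and leave the other kitchen things where they stand.

Things in the scene. Friction and masses are not known exactly. Their poses are not given: they have to be found in the camera images.
- lid_grip (a point): Centre of the lid's black bar handle; axes of the lid: z out of the plate, y along the bar, x to the tab. Bar 14 mm wide (x), 110 long (y), 16 high, centre 42 mm above the lid's underside, 28 mm clear over the plate; 8 mm posts at y +-45. Lid: rigid aluminium plate 130 x 190 x 6 mm (x, y, z) centred under the bar, 0.3 to 0.55 kg. At the start it lies on the rack's slope, x uphill.
- hole_big (a point): Centre of the lid's larger through hole, 13.5 mm wide, at the underside: 80 mm to +y of the lid's centre, on x = 0. Axes of the lid.
- hole_small (a point): Centre of the lid's smaller through hole, 9.5 mm wide, at the underside: 80 mm to -y of the lid's centre, on x = 0. Axes of the lid.
- keyhole (a point): Centre of the wide end of the lid's keyhole, at the underside, 82 mm to +x of the lid's centre, in a tab 60 mm wide and 6 mm thick on the +x edge (x = 65 to 121 mm). The wide end is 20 x 20 mm; a slot 9 mm wide runs from it in +x to x = 112 mm. At the start the stud is in the top end of this slot. Axes of the lid.
- rack: Steel drying rack fixed to the table; origin on the table under its middle, z up, x horizontally uphill, roughly towards the robot. Its flat panel, 200 x 200 mm, rises towards +x at 0.35 rad (20 degrees), its surface 55 mm above the origin; the lid lies on it. Top edge 90 mm high. Rack and mould stand one on the left and one on the right, either way round.
- stud (a point): Head of the stud that stands square out of the rack's panel near its upper edge: shank 7 mm thick, head 14 mm wide, 4 mm thick, its underside 8.5 mm and top 12.5 mm above the panel; axes of the rack. At the start it is 108.5 mm uphill of the lid's centre: slide the lid 26.5 mm straight up the slope to bring the wide end round the head, then lift it square off the panel.
- mould: Aluminium mould with six filled cavities, fixed to the table: 152 x 200 mm (x, y), flat rim 40 mm above its origin, which lies on the table under its centre; z up, x roughly towards the robot. Seated, the lid's x and y point as the mould's do, its underside rests on the rim and the handle's centre is 82 mm above the table.
- groove (a point): Middle of the mould, at rim height, axes of the mould. A steel strip 18 mm wide lies along y in a groove here, with two dowel pins: 12 mm thick at y = +80, 8 mm at y = -80. Pins end 18 mm above the rim; the top 7 mm taper by 1.5 mm a side. The strip is clamped firm anywhere from -15 to +15 mm along x; this setting is not measured: look, or feel for the pins with the lid.
- spatula: Spatula 240 mm long lying between mould and rack; leave alone.
- spice: Small amber spice jar, 42 mm wide, 90 mm high, upright; leave alone.
- mug: White mug, 80 mm wide, 90 mm high, upright; leave alone.
- bowl: White bowl, 110 mm wide, 55 mm high; leave alone.
- can: Food can, 72 mm wide, 100 mm high, upright; leave alone.
- timer: White kitchen timer, 64 mm wide, 55 mm high; leave alone.
- spoon: Wooden spoon 220 mm long, lying; leave alone.

How it is judged:
On the way:
1. the lid is off the stud and carried clear of it (distance between lid_grip and stud above 0.17 m and height (world z) of lid_grip above 0.12 m), for 0.1 s.
At the end, for the whole second after the job is handed in: The lid rests flush on the mould's rim with both pins through its holes: handle centre 79 to 84.5 mm above the mould's underside, tilted less than 0.025 rad, turned less than 0.05 rad from the mould, within 18 mm of its centre along the mould's x and 4 mm along its y; released (z of lid_grip in the frame of mould between 0.079 and 0.0845 m and angle between lid_grip's own z axis and vertical below 0.025 rad and x of lid_grip in the frame of mould between -0.018 and 0.018 m and y of lid_grip in the frame of mould between -0.004 and 0.004 m and angle between the x axis of lid_grip and the x axis of mould, either way round below 0.05 rad); the robot touches nothing.
It fails at once if a bystander is pushed more than 40 mm (distance of any of spatula, spice, mug, bowl, can, timer, spoon from where it was at the start of the episode above 0.04 m).
It fails at once if the jar, mug, bowl, can or timer is knocked over (angle between any of spice, mug, bowl, can, timer's own z axis and vertical above 0.6 rad).
It also fails if it takes over 56 s, if anything falls off the work surface, if the arm or the gripper's body presses on something with over 40 N, if the wrist force passes 120 N, or if a joint passes its speed limit or range.

## Working session

There is one attempt and no reset: what is moved stays moved. The work goes in short steps, Python scripts to look and compute and a tool call to move; the robot and the scene stay as the last step left them, time stands still between calls to the robot, and variables do not carry over. Pictures are saved under pics/ and viewed, at most 10 in all, crops included, and the job is handed in when it is done.

Besides the shell and the picture viewer there is one more tool, called as name(argument=value, ...) on one line, values as JSON. send_rows: Moves the arm, as the interface text tells. Its arguments: {"type":"object","properties":{"motion":{"type":"array"},"squeeze":{"type":"number"}},"required":["motion"]}

```bash
mkdir -p pics
cat > h.py <<'E'
from rig import arm
import numpy as np, cv2
from scipy.spatial.transform import Rotation as R
def cam(name):
    s=arm.observe(); f=arm.grab_frame(name); K=np.array(f["intrinsics"])
    if name=="wrist":
        M=np.array(f["mount"]); T=np.eye(4); T[:3,:3]=R.from_quat(s["tcp_rot"]).as_matrix(); T[:3,3]=s["ee_pos"]
        W=T@M; Rwc=W[:3,:3]; c=W[:3,3]
    else:
        Rm=R.from_rotvec(np.ravel(f["rvec"])).as_matrix(); Rwc=Rm.T; c=-Rm.T@np.ravel(f["tvec"])
    return np.array(f["pixels"]),K,Rwc,c
def ray(px,K,Rwc): 
    px=np.atleast_2d(px).astype(float); return (np.c_[px,np.ones(len(px))]@np.linalg.inv(K).T)@Rwc.T
def onplane(px,K,Rwc,c,z,n=(0,0,1),):
    n=np.array(n,float); d=ray(px,K,Rwc); t=(z-c@n)/(d@n); return c+d*t[:,None]
def proj(P,K,Rwc,c):
    q=(np.atleast_2d(P)-c)@Rwc@K.T; return q[:,:2]/q[:,2:]
E
python3 - <<'E'
from h import *
for n in("top","scene"):
    p,K,Rw,c=cam(n); cv2.imwrite(f"pics/{n}0.png",p[...,::-1]); np.savez(f"{n}0.npz",p=p,K=K,R=Rw,c=c); print(n,K.tolist(),c,Rw[:,2])
print(arm.observe())
E
```

```text
top [[369.61928075564384, 0.0, 317.67847237397683], [0.0, 369.61928075564384, 193.44685519488544], [0.0, 0.0, 1.0]] [ 0.43810149 -0.00646705  1.32336023] [ 0.11363903 -0.00383211 -0.99351471]
scene [[468.18458896085446, 0.0, 318.4109065734851], [0.0, 468.18458896085446, 202.2492697578821], [0.0, 0.0, 1.0]] [ 1.54787486 -0.65102386  0.89286137] [-0.67880772  0.45700023 -0.57477897]
{'time': 0.1, 'qpos': array([ 1.07873433e+00,  5.27571090e-02,  1.40159702e+00, -5.02355595e-06,
        1.68857393e+00, -7.02776462e-02]), 'joint_vel': array([ 2.60962820e-04, -2.13816446e-03, -1.40150959e-03,  4.71756603e-05,
       -3.42424796e-04, -4.75173664e-04]), 'joint_efforts': array([ 1.29029195e-03, -3.82585216e+01, -3.60982060e+01, -7.44099771e-05,
        4.82583666e-03, -3.52048255e-05]), 'ee_pos': array([0.21477902, 0.47877894, 0.23057858]), 'tcp_rot': array([ 2.09332633e-01,  9.77844263e-01, -6.42173089e-04, -1.82876734e-04]), 'force': array([0.26793205, 0.54255487, 0.16972153]), 'wrist_torque': array([-0.00442286,  0.0637042 , -0.04421765]), 'gripper_force': 0.0, 'finger_gap': 0.08536584650549912}
```

View pics/top0.png

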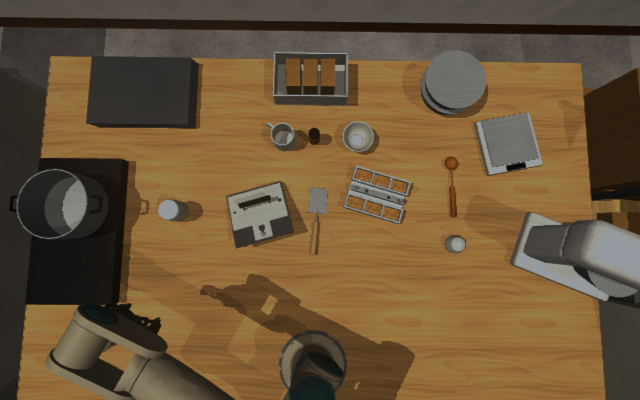

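View pics/scene0.png

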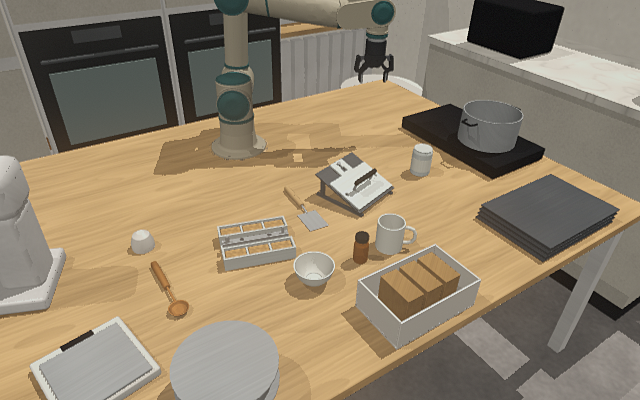

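The top view shows the lid on the rack around (259,213), with its black bar at (260,200) and its tab at (263,232). The mould is at (378,194), the spatula lies between them, and x of both points down the image towards the robot.

Run:
```python
from h import *
f=np.load("top0.npz");p,K,Rw,c=f["p"],f["K"],f["R"],f["c"]
g=p.max(2).astype(int)
m=np.zeros(g.shape,np.uint8); m[185:217,232:290]=(g[185:217,232:290]<60)
n,l,s,ce=cv2.connectedComponentsWithStats(m); i=1+s[1:,4].argmax(); print(s[i])
r=cv2.minAreaRect(np.argwhere(l==i)[:,::-1].astype(np.float32)); b=cv2.boxPoints(r); print(r); print(onplane(b,K,Rw,c,.095).round(3),onplane(r[0],K,Rw,c,.095))
# mould corners
print(onplane([[356,167],[411,181],[402,222],[345,207],[378,194]],K,Rw,c,.04).round(3))
print("rack corners approx",onplane([[227,192],[281,181],[293,235],[236,247]],K,Rw,c,.06).round(3))
print("spatula",onplane([[318,190],[314,253]],K,Rw,c,.01).round(3))
big=cv2.resize(np.hstack([p[170:255,220:300],p[160:245,335:415]])[...,::-1],None,fx=5,fy=5,interpolation=cv2.INTER_CUBIC)
cv2.imwrite("pics/c1.png",big)
```

```text
[239 195  32  14 163]
((254.46363830566406, 201.87014770507812), (6.162968635559082, 32.0089225769043), 74.35775756835938)
[[0.542 0.253 0.095]
 [0.573 0.151 0.095]
 [0.553 0.145 0.095]
 [0.523 0.247 0.095]] [[0.5476002 0.1991427 0.095    ]]
[[ 0.68  -0.145  0.04 ]
 [ 0.633 -0.339  0.04 ]
 [ 0.489 -0.305  0.04 ]
 [ 0.539 -0.107  0.04 ]
 [ 0.586 -0.222  0.04 ]]
rack corners approx [[0.584 0.3   0.06 ]
 [0.624 0.116 0.06 ]
 [0.44  0.071 0.06 ]
 [0.397 0.262 0.06 ]]
spatula [[ 0.601 -0.013  0.01 ]
 [ 0.378 -0.001  0.01 ]]
```

View pics/c1.png

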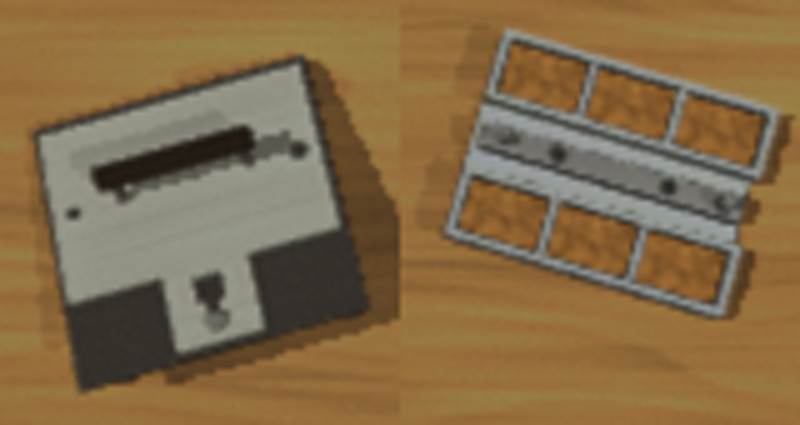

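The crop shows the lid's small hole at (73,213), its big hole at (298,148) and its keyhole at (210,290). On the mould, the strip runs across with pins at (508,135) and (730,203). Next I work out the approach.

```bash
cat >> h.py <<'E'
def toolR(yaw,tilt):  # yaw of lid x (rad), tilt slope; tool y=-lid x, z=-lid z
    xl=np.array([np.cos(yaw)*np.cos(tilt),np.sin(yaw)*np.cos(tilt),np.sin(tilt)])
    zl=np.array([-np.cos(yaw)*np.sin(tilt),-np.sin(yaw)*np.sin(tilt),np.cos(tilt)])
    return np.c_[np.cross(-xl,-zl),-xl,-zl],zl
def todo(Rt,pt):
    s=arm.observe(); rv=(R.from_matrix(Rt)*R.from_quat(s["tcp_rot"]).inv()).as_rotvec()
    d=(np.array(pt)-s["ee_pos"])*100; print("rotvec",rv.round(4),"shift cm",d.round(2)); return rv,d
E
python3 - <<'E'
from h import *
Rt,zl=toolR(np.radians(-163.3),.35)
rv,d=todo(Rt,np.array([.548,.2,.088])+.16*zl); print(rv/13,d/13)
E
```

```text
rotvec [-0.2372  0.2702 -0.8486] shift cm [ 38.58 -26.3    0.77]
[-0.01824437  0.02078088 -0.06527718] [ 2.96746626 -2.02317919  0.05939273]
```

send_rows(motion=[[[-0.018,0.021,-0.065],[2.95,-2.0,0.3],8.5],[[-0.018,0.021,-0.065],[2.95,-2.0,0.3],8.5],[[-0.018,0.021,-0.065],[2.95,-2.0,0.2],8.5],[[-0.018,0.021,-0.065],[2.95,-2.0,0.0],8.5],[[-0.018,0.021,-0.065],[2.95,-2.0,0.0],8.5],[[-0.018,0.021,-0.065],[2.95,-2.0,0.0],8.5],[[-0.018,0.021,-0.065],[2.95,-2.0,0.0],8.5],[[-0.018,0.021,-0.065],[2.95,-2.0,0.0],8.5],[[-0.018,0.021,-0.065],[2.95,-2.0,0.0],8.5],[[-0.018,0.021,-0.065],[2.95,-2.0,0.0],8.5]])

```text
time: 0.93
ee_pos: [0.511, 0.2777, 0.2388]
tcp_rot: [0.509, 0.85, -0.108, -0.083]
force: [-0.7, 0.9, 0.1]
finger_gap: 0.085
gripper_force: 0.0
```

send_rows(motion=[[[-0.018,0.021,-0.065],[2.95,-2.0,0.0],8.5],[[-0.018,0.021,-0.065],[2.95,-2.0,0.0],8.5],[[-0.018,0.021,-0.065],[2.95,-2.0,0.0],8.5],[[0,0,0],[0,0,0],8.5],[[0,0,0],[0,0,0],8.5]])

```text
time: 1.35
ee_pos: [0.5997, 0.2173, 0.2354]
tcp_rot: [0.587, 0.79, -0.14, -0.107]
force: [0.1, -0.4, -0.1]
finger_gap: 0.0849
gripper_force: 0.0
```

Run:
```python
from h import *
p,K,Rw,c=cam("wrist"); cv2.imwrite("pics/w1.png",p[...,::-1]); np.savez("w1.npz",p=p,K=K,R=Rw,c=c)
s=arm.observe();print(s["time"],s["ee_pos"],R.from_quat(s["tcp_rot"]).as_matrix().round(3).tolist(),s["qpos"].round(2),c,Rw[:,2])
```

```text
1.4 [0.59871454 0.21856215 0.23740523] [[-0.289, 0.898, -0.331], [0.957, 0.273, -0.095], [0.005, -0.344, -0.939]] [ 0.29  0.69  0.62  0.    2.18 -0.  ] [0.62669837 0.29946462 0.36803112] [-0.24002116 -0.35994416 -0.90157088]
```

View pics/w1.png

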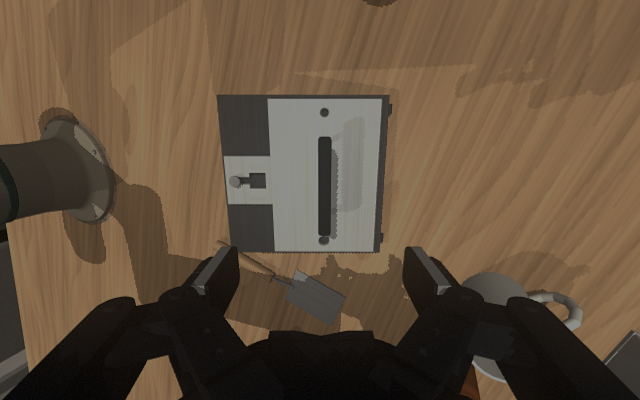

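The wrist view is clear. The plate's corners are at about (268,98), (382,97), (378,252) and (275,251), the tab's left end is at (224,156) to (228,204), the bar runs from (324,137) to (324,237), and the holes are at (324,112) and (324,240). I'll use PnP on these known points.

Run:
```python
from h import *
f=np.load("w1.npz");p,K,Rw,c=f["p"],f["K"],f["R"],f["c"]
g=cv2.cvtColor(p,cv2.COLOR_RGB2GRAY)
pl=np.array([[268,98],[382,97],[378,252],[275,251],[224,156],[228,204]],np.float32)
o=[[65,-95,6],[-65,-95,6],[-65,95,6],[65,95,6],[121,-30,6],[121,30,6]]
pl=cv2.cornerSubPix(g,pl.reshape(-1,1,2),(4,4),(-1,-1),(3,50,.01)).reshape(-1,2); print(pl)
m=np.zeros(g.shape,np.uint8); m[130:242,314:334]=(p[130:242,314:334].max(2)<45)
n,l,s,_=cv2.connectedComponentsWithStats(m); i=1+s[1:,4].argmax(); print(s[i])
b=cv2.minAreaRect(np.argwhere(l==i)[:,::-1].astype(np.float32)); print(b)
o=np.array(o,float)/1000
for k in(6,):
    ok,rv,tv=cv2.solvePnP(o,pl.astype(float),K,None)
    pr=cv2.projectPoints(o,rv,tv,K,None)[0][:,0]; print((pr-pl).round(1).tolist())
    L=Rw@R.from_rotvec(rv.ravel()).as_matrix(); t=Rw@tv.ravel()+c
    grip=t+L@[0,0,.042]; print("origin",t,"grip",grip,"\n",L.round(4),"yaw",np.degrees(np.arctan2(L[1,0],L[0,0])),"tilt",np.arcsin(L[2,0]))
    print("bar centre top proj",proj(t+L@[0,0,.05],K,Rw,c),"holes",proj(np.array([t+L@[0,.08,.006],t+L@[0,-.08,.006]]),K,Rw,c))
    print("stud dist check",proj(t+L@[.1085,0,.0125],K,Rw,c))
    # known-slope check: lid height consistency: intersect with plane from 0.35 slope
np.savez("lid.npz",L=L,t=t)
```

```text
[[267.5621    97.02808 ]
 [381.2814    97.417046]
 [379.20065  251.90831 ]
 [274.81088  251.67183 ]
 [222.66965  155.87985 ]
 [227.33353  203.56914 ]]
[319 137  12  98 721]
((324.4999694824219, 185.49996948242188), (10.999998092651367, 96.99998474121094), 0.0)
[[0.4, 0.1], [0.1, -1.7], [-2.4, 0.1], [0.6, 1.7], [1.0, -0.7], [0.3, 0.8]]
origin [0.53898766 0.20092982 0.04762612] grip [0.55211475 0.208308   0.0868338 ] 
 [[-0.8931  0.3237  0.3125]
 [-0.2805 -0.9436  0.1757]
 [ 0.3518  0.0692  0.9335]] yaw -162.56318040398014 tilt 0.3594835692731056
bar centre top proj [[326.28757995 184.07746604]] holes [[325.98353001 241.52636681]
 [324.78274631 110.09587058]]
stud dist check [[234.40231631 180.7650441 ]]
```

Run:
```python
from h import *
f=np.load("w1.npz");p,K,Rw,c=f["p"],f["K"],f["R"],f["c"]
e=onplane([[324.5,136.5],[324.5,234.8],[324.5,185.5]],K,Rw,c,.0945); print(e, np.linalg.norm(e[1]-e[0]))
h=onplane([[324,112],[324,240]],K,Rw,c,.0533); print(h,h.mean(0),np.linalg.norm(h[1]-h[0]))
for a in(e,h): d=a[1]-a[0]; print(np.degrees(np.arctan2(d[1],d[0]))-90)
Rt,zl=toolR(np.radians(-163.),.35); print(zl)
g=h.mean(0)+zl*.036; g2=e[:2].mean(0)-zl*.008; print("grip",g,g2)
g=(g+g2)/2
# TCP = grip - 19mm back: TCP lies 19 mm beyond grip along tool z=-zl
rv,d=todo(Rt,g-.019*zl)
```

```text
[[0.53843011 0.25623264 0.0945    ]
 [0.56968915 0.15351966 0.0945    ]
 [0.55323951 0.20757095 0.0945    ]] 0.10736426047944396
[[0.51662046 0.27562148 0.0533    ]
 [0.56258733 0.12429757 0.0533    ]] [0.53960389 0.19995953 0.0533    ] 0.158151441845678
-163.07321751877862
-163.10306703149143
[0.3279148  0.10025362 0.93937271]
grip [0.55140882 0.20356866 0.08711742] [0.55143631 0.20407412 0.08698502]
rotvec [-0.0043 -0.0029  0.0031] shift cm [ -5.35  -1.66 -16.82]
```

send_rows(motion=[[[0,0,0],[-0.9,-0.3,-2.8],6],[[0,0,0],[-0.9,-0.3,-2.8],5],[[0,0,0],[-0.9,-0.3,-2.8],5],[[0,0,0],[-0.9,-0.25,-2.8],5],[[0,0,0],[-0.8,-0.25,-2.6],5],[[0,0,0],[-0.6,-0.16,-1.8],5],[[0,0,0],[-0.35,-0.1,-1.2],5],[[0,0,0],[0,0,0],5],[[0,0,0],[0,0,0],5]])

```text
time: 2.15
ee_pos: [0.5448, 0.2031, 0.0726]
tcp_rot: [0.586, 0.792, -0.138, -0.105]
force: [-0.1, -0.2, 0.4]
finger_gap: 0.0502
gripper_force: 0.0
```

Run:
```python
from h import *
p,K,Rw,c=cam("wrist"); 
Rt,zl=toolR(np.radians(-163.07),.35); todo(Rt,np.array([.5514,.2038,.087])-.019*zl); print(arm.observe()["force"])
```

```text
rotvec [-0.0057  0.0029  0.0003] shift cm [-0.04 -0.12 -0.42]
[0.48311399 0.73481042 0.38915436]
```

send_rows(motion=[[[-0.005,0.003,0],[0,-0.1,-0.3],5],[[0,0,0],[0,0,0],2.5],[[0,0,0],[0,0,0],1],[[0,0,0],[0,0,0],1],[[0,0,0],[0,0,0],1],[[0,0,0],[0,0,0],1]], squeeze=60)

```text
time: 2.7
ee_pos: [0.5448, 0.2013, 0.0691]
tcp_rot: [0.586, 0.791, -0.141, -0.105]
force: [-3.6, -2.5, 5.5]
finger_gap: 0.0129
gripper_force: 60.9
```

send_rows(motion=[[[0,0,0],[0.03,0.01,0.08],1],[[0,0,0],[-0.4,-0.12,0.15],1],[[0,0,0],[-0.5,-0.15,0.19],1],[[0,0,0],[-0.5,-0.15,0.19],1],[[0,0,0],[-0.5,-0.15,0.19],1],[[0,0,0],[-0.48,-0.15,0.18],1],[[0,0,0],[0,0,0],1],[[0,0,0],[0,0,0],1]])

```text
time: 3.37
ee_pos: [0.5209, 0.1942, 0.0782]
tcp_rot: [0.586, 0.791, -0.141, -0.105]
force: [-0.5, 0.2, -0.7]
finger_gap: 0.0129
gripper_force: 60.2
```

Run:
```python
from h import *
p,K,Rw,c=cam("wrist"); cv2.imwrite("pics/w2.png",p[...,::-1][:,:560]); s=arm.observe(); print(s["ee_pos"],s["force"],s["wrist_torque"],s["finger_gap"])
```

```text
[0.52108898 0.19425127 0.07812533] [ 0.02024169 -0.27920737 -1.06921042] [ 0.0729696  -0.23346801 -0.01640036] 0.012789822501522663
```

View pics/w2.png

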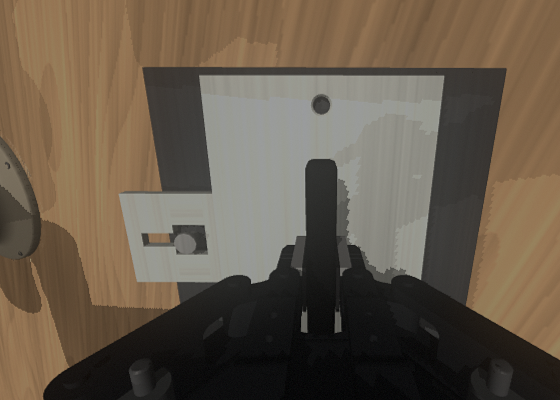

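The stud's head at (185,243) sits inside the wide end, which spans (173–207, 225–255), so I lift square off the panel.

send_rows(motion=[[[0,0,0],[0.16,0.05,0.47],1],[[0,0,0],[0.33,0.1,0.94],1],[[0,0,0],[0.33,0.1,0.94],1],[[0,0,0],[0.5,0.15,1.41],1],[[0,0,0],[0.66,0.2,1.88],1],[[0,0,0],[0.66,0.2,1.88],1],[[0,0,0],[0.66,0.2,1.88],1],[[0,0,0],[0.66,0.2,1.88],1],[[0,0,0],[0,0,0],1],[[0,0,0],[0,0,0],1]])

```text
time: 4.25
ee_pos: [0.5618, 0.2065, 0.1921]
tcp_rot: [0.587, 0.791, -0.14, -0.104]
force: [0.6, 0.1, -4.0]
finger_gap: 0.0132
gripper_force: 60.0
```

Run:
```python
from h import *
f=np.load("top0.npz");p,K,Rw,c=f["p"],f["K"],f["R"],f["c"]
# mould centre from rim outline, bright low-saturation mask
s=arm.observe(); print(s["ee_pos"],s["force"],s["wrist_torque"])
cen=np.array([.586,-.222]); yaw=np.radians(166.4)
Rt,zl=toolR(yaw,0); Rt2=Rt
print(Rt); rv,d=todo(Rt,[cen[0],cen[1],.25])
# scene view pins for later
```

```text
[0.56180066 0.20652614 0.19205853] [ 0.62067678  0.0840372  -4.00219819] [ 0.1632069  -0.49062886  0.00609157]
[[ 0.23514211  0.971961   -0.        ]
 [ 0.971961   -0.23514211  0.        ]
 [ 0.         -0.         -1.        ]]
rotvec [ 0.0094 -0.3539 -0.5263] shift cm [  2.42 -42.85   5.79]
```

Run:
```python
from h import *
f=arm.grab_frame("wrist");M=np.array(f["mount"]);K=np.array(f["intrinsics"])
yaw=np.radians(166.4);Rt,_=toolR(yaw,0); mx=np.array([np.cos(yaw),np.sin(yaw),0]);my=np.array([-np.sin(yaw),np.cos(yaw),0])
cen=np.array([.586,-.222,0])
for a,b,z in((.17,.05,.27),(.17,.08,.27),(.2,.08,.33)):
    T=np.eye(4);T[:3,:3]=Rt;T[:3,3]=cen+a*mx+b*my+[0,0,z];W=T@M
    P=[cen+s*.08*my+[0,0,.058] for s in(1,-1)]; P+=[T[:3,3]+[0,0,-.017]+u*.065*mx+v*.095*my for u in(1,-1) for v in(1,-1)]
    print(T[:3,3],proj(P,K,W[:3,:3],W[:3,3]).round().tolist()); 
    if z==.27: rv,d=todo(Rt,T[:3,3])
print(K[0,0])
```

```text
[ 0.40900952 -0.23062389  0.27      ] [[450.0, 199.0], [467.0, 66.0], [229.0, 363.0], [195.0, 72.0], [412.0, 363.0], [445.0, 72.0]]
rotvec [ 0.0095 -0.3572 -0.5262] shift cm [-15.2  -43.69   7.96]
[ 0.40195526 -0.25978272  0.27      ] [[453.0, 177.0], [471.0, 36.0], [229.0, 363.0], [195.0, 72.0], [412.0, 363.0], [445.0, 72.0]]
rotvec [ 0.0095 -0.3572 -0.5262] shift cm [-15.91 -46.61   7.96]
[ 0.37279643 -0.25272846  0.33      ] [[455.0, 169.0], [471.0, 49.0], [229.0, 363.0], [195.0, 72.0], [412.0, 363.0], [445.0, 72.0]]
279.65343062684497
```

send_rows(motion=[[[0.001,-0.027,-0.04],[-1.2,-2.0,2.0],1],[[0.001,-0.027,-0.04],[-1.2,-3.2,1.5],1],[[0.001,-0.027,-0.04],[-1.3,-3.3,1.3],1],[[0.001,-0.027,-0.04],[-1.3,-3.3,1.0],1],[[0.001,-0.027,-0.04],[-1.3,-3.3,1.0],1],[[0.001,-0.027,-0.04],[-1.3,-3.3,1.0],1],[[0.001,-0.027,-0.04],[-1.3,-3.3,0],1],[[0.001,-0.027,-0.04],[-1.3,-3.3,0],1],[[0.001,-0.027,-0.04],[-1.3,-3.3,0],1],[[0.001,-0.027,-0.04],[-1.3,-3.3,0],1]])

```text
time: 5.13
ee_pos: [0.4312, -0.1107, 0.2672]
tcp_rot: [0.745, 0.666, -0.034, -0.028]
force: [0.0, -0.4, -3.2]
finger_gap: 0.0131
gripper_force: 60.0
```

send_rows(motion=[[[0.0,-0.029,-0.042],[-1.3,-3.3,0],1],[[0.0,-0.029,-0.042],[-1.3,-3.3,0],1],[[0.0,-0.029,-0.042],[-1.3,-3.1,0],1],[[0,0,0],[0,0,0],1],[[0,0,0],[0,0,0],1],[[0,0,0],[0,0,0],1]])

```text
time: 5.63
ee_pos: [0.3935, -0.2062, 0.2677]
tcp_rot: [0.786, 0.619, 0.0, -0.001]
force: [0.4, 0.0, -4.2]
finger_gap: 0.0129
gripper_force: 60.0
```

Run:
```python
from h import *
p,K,Rw,c=cam("wrist"); cv2.imwrite("pics/w3.png",p[...,::-1]); s=arm.observe(); np.savez("w3.npz",p=p,K=K,R=Rw,c=c,T=R.from_quat(s["tcp_rot"]).as_matrix(),e=s["ee_pos"]);print(s["time"],s["ee_pos"],s["force"],s["wrist_torque"],s["qpos"].round(2),R.from_quat(s["tcp_rot"]).as_matrix().round(4).tolist())
```

```text
5.6833 [ 0.39388459 -0.20585844  0.2679333 ] [-0.17835139  0.25858755 -3.51088816] [ 0.00689874 -0.03530481  0.08053406] [-0.57 -0.18  1.55  0.    1.77 -0.33] [[0.2334, 0.9724, -0.0009], [0.9724, -0.2334, 0.002], [0.0017, -0.0014, -1.0]]
```

View pics/w3.png

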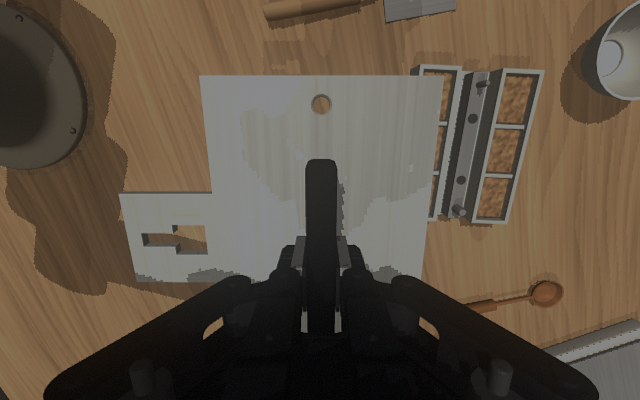

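The mould's strip is fully visible to the right of the lid, with the small pin near (482,84) and the big pin near (458,211). I'll zoom in.

Run:
```python
from h import *
p=np.load("w3.npz")["p"]
a=cv2.resize(p[66:106,455:515],None,fx=9,fy=9,interpolation=cv2.INTER_CUBIC);b=cv2.resize(p[190:230,430:490],None,fx=9,fy=9,interpolation=cv2.INTER_CUBIC);
b=cv2.resize(p[190:226,430:490],None,fx=9,fy=9,interpolation=cv2.INTER_CUBIC); a=a[:270]
o=np.vstack([a,b])[...,::-1]; o=cv2.convertScaleAbs(o,alpha=1.6); cv2.imwrite("pics/c2.png",o); print(o.shape)
```

```text
(594, 540, 3)
```

View pics/c2.png

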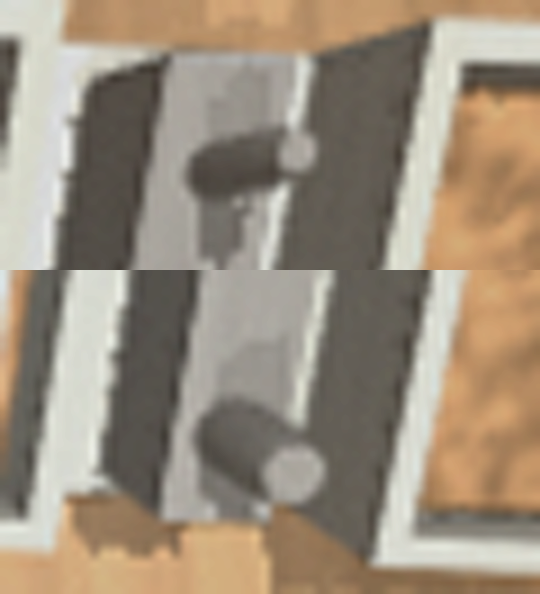

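Pin tops are at (297,152) and (293,474) in the crop, which is full-image (487.6,82.4) for the small pin and (462.1,212.2) for the big one.

```bash
cat > pose.py <<'E'
from h import *
def lidpose(p,K,T,e,Rw,c):
    g=cv2.cvtColor(p,cv2.COLOR_RGB2GRAY)
    px=np.array([[200,75],[441,75],[120,193],[135,282],[212,192]],np.float32)
    px=cv2.cornerSubPix(g,px.reshape(-1,1,2),(4,4),(-1,-1),(3,50,.01)).reshape(-1,2)
    m=np.zeros(g.shape,np.uint8); m[92:115,310:333]=g[92:115,310:333]<110
    mo=cv2.moments(m,True); hc=[mo["m10"]/mo["m00"],mo["m01"]/mo["m00"]]
    o=np.array([[65,-95,6],[-65,-95,6],[121,-30,6],[121,30,6],[65,-30,6]])/1e3
    ok,rv,tv=cv2.solvePnP(o,px.astype(float),K,None)
    print(px.round(1).tolist(),hc,"res",np.abs(cv2.projectPoints(o,rv,tv,K,None)[0][:,0]-px).max())
    L=Rw@R.from_rotvec(rv.ravel()).as_matrix(); t=Rw@tv.ravel()+c
    return px,hc,L,t
E
python3 - <<'E'
from pose import *
f=np.load("w3.npz");p,K,Rw,c,T,e=[f[k] for k in("p","K","R","c","T","e")]
P=onplane([[487.6,82.4],[462.1,212.2]],K,Rw,c,.058); d=P[1]-P[0]
print("pins",P,np.linalg.norm(d)); yaw=np.arctan2(d[1],d[0])-np.pi/2; print("mould yaw",np.degrees(yaw)%360); print("mid",P.mean(0))
px,hc,L,t=lidpose(p,K,T,e,Rw,c)
tl=T.T@(t-e); print("lid origin in tool",tl,"expect 0,0,.023"); print("lid rot in tool (rows should be y=-x..)\n",(T.T@L).round(4))
q=(onplane(px,K,Rw,c,e[2]-.017)-e)@T; h=(onplane(hc,K,Rw,c,e[2]-.017)-e)@T; print("on plane .017:\n",q.round(4),h)
E
```

```text
pins [[ 0.60817421 -0.14283973  0.058     ]
 [ 0.56357388 -0.29585618  0.058     ]] 0.15938389114422477
mould yaw 163.74996491619368
mid [ 0.58587405 -0.21934796  0.058     ]
[[198.39999389648438, 75.30000305175781], [441.0, 75.0], [117.80000305175781, 193.5], [136.5, 281.5], [211.89999389648438, 192.8000030517578]] [320.7258566978193, 103.64797507788163] res 0.16149043501764027
lid origin in tool [-0.00161121 -0.00071847  0.0277255 ] expect 0,0,.023
lid rot in tool (rows should be y=-x..)
 [[ 7.0e-04 -1.0e+00 -0.0e+00]
 [-1.0e+00 -7.0e-04  9.8e-03]
 [-9.8e-03  0.0e+00 -1.0e+00]]
on plane .017:
 [[ 0.0929 -0.064   0.0172]
 [ 0.0926  0.0623  0.0171]
 [ 0.0293 -0.1192  0.0172]
 [-0.0293 -0.1191  0.0171]
 [ 0.0296 -0.0641  0.0171]] [[ 0.07869152 -0.00030938  0.01713755]]
```

```bash
cat >> pose.py <<'E'
def goal(z,yaw=np.radians(163.75),mid=(.58587,-.21935),off=(-.0016,-.0007)):
    Rt,_=toolR(yaw,0); return Rt,np.array([*(np.array(mid)-(Rt[:,:2]@off)[:2]),z])
E
python3 - <<'E'
from pose import *
Rt,g=goal(.11); print(g); todo(Rt,g)
f=np.load("w3.npz");p,K,Rw,c,T,e=[f[k] for k in("p","K","R","c","T","e")]
print("hole tool at .0217",(onplane([320.7,103.65],K,Rw,c,e[2]-.0217)-e)@T)
E
```

```text
[ 0.58698976 -0.2180098   0.11      ]
rotvec [-0.002  -0.0009 -0.0481] shift cm [ 19.31  -1.22 -15.79]
hole tool at .0217 [[ 0.07891895 -0.00032255  0.02183797]]
```

send_rows(motion=[[[0,0,-0.008],[2.6,-0.2,0],1],[[0,0,-0.008],[3.3,-0.2,0],1],[[0,0,-0.008],[3.4,-0.2,0],1],[[0,0,-0.008],[3.4,-0.2,-0.5],1],[[-0.002,-0.001,-0.008],[3.4,-0.2,-1.5],1],[[0,0,-0.008],[2.2,-0.2,-2.5],1],[[0,0,0],[1.0,0,-3.0],1],[[0,0,0],[0,0,-3.0],1],[[0,0,0],[0,0,-3.0],1],[[0,0,0],[0,0,-2.0],1]])

```text
time: 6.52
ee_pos: [0.5863, -0.216, 0.1089]
tcp_rot: [0.799, 0.601, -0.001, -0.002]
force: [0.5, 0.0, -5.0]
finger_gap: 0.0126
gripper_force: 60.3
```

send_rows(motion=[[[0,0,0],[0,0,-0.3],1],[[0,0,0],[0,0,0],1],[[0,0,0],[0,0,0],1]])

```text
time: 6.77
ee_pos: [0.5879, -0.2181, 0.1123]
tcp_rot: [0.8, 0.6, 0.001, 0.002]
force: [-0.1, 0.8, -2.8]
finger_gap: 0.0127
gripper_force: 60.2
```

Run:
```python
from pose import *
p,K,Rw,c=cam("wrist"); s=arm.observe();print(s["time"],s["ee_pos"],s["force"],s["wrist_torque"])
Rt,g=goal(.1); todo(Rt,g)
cv2.imwrite("pics/w4.png",cv2.resize(p[60:280,110:460],None,fx=2.2,fy=2.2,interpolation=cv2.INTER_CUBIC)[...,::-1])
```

```text
6.8167 [ 0.58821288 -0.21846222  0.11324719] [ 0.50989366 -0.50133294 -3.35331924] [-0.05845421 -0.05536878 -0.00769863]
rotvec [ 0.0028  0.0049 -0.    ] shift cm [-0.12  0.05 -1.32]
```

View pics/w4.png

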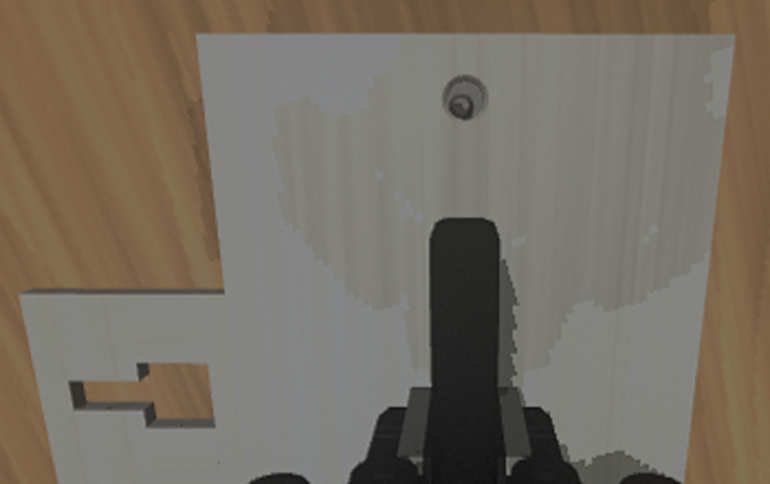

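Through the small hole I see the small pin at crop (462,104), against a hole centre of (465,97). It is slightly towards the robot, which agrees with the computed correction.

send_rows(motion=[[[0.003,0.005,0],[-0.12,0.05,-0.6],1],[[0,0,0],[0,0,-0.8],1],[[0,0,0],[0,0,-0.5],1],[[0,0,0],[0,0,0],1],[[0,0,0],[0,0,0],1]])

```text
time: 7.23
ee_pos: [0.5855, -0.2181, 0.0913]
tcp_rot: [0.8, 0.6, -0.001, -0.002]
force: [1.0, -0.1, -4.0]
finger_gap: 0.013
gripper_force: 60.2
```

Run:
```python
from pose import *
p,K,Rw,c=cam("wrist"); s=arm.observe();print(s["ee_pos"],s["force"],s["wrist_torque"])
Rt,g=goal(.08); todo(Rt,g)
# predicted pixel of pin top vs. seen pin blob within the hole
print("pin pred",proj([[.60817,-.14284,.058]],K,Rw,c))
g=cv2.cvtColor(p,cv2.COLOR_RGB2GRAY); print(g[96:113,311:332])
```

```text
[ 0.585739   -0.21820081  0.09180365] [-0.10097969  1.07336231 -3.01682451] [-0.03864168 -0.05714765 -0.03005848]
rotvec [-0.0017 -0.0035  0.0011] shift cm [ 0.13  0.02 -1.18]
pin pred [[322.19789625 106.04744731]]
[[129 130 128 111  87  75  73  75  65  71  69  69  75  79  78  79  87 116
  126 128 127]
 [129 130 114  82  73  75  73  78  79  97 100  91  90  74  70  78  80  89
  120 127 126]
 [129 128  95  78  66  79  98  99  98  97  99 100 100 100  93  79  74  84
  101 121 127]
 [130 104  85  69  79  99  99  97  98  93  93  93  93  94  94  97  83  84
   89 102 126]
 [118  91  80  73  98 101  98  99  97  70  68  58  52  48  55  76  93  73
   90  92 121]
 [110  89  76  89 100  99  99  96  82  55  51  55  57  55  53  49  65  73
   90  95 110]
 [101  88  74  98  99  99 101  81  53  52  59  66  65  64  63  59  51  65
   68  96 110]
 [ 96  87  86 100 100 100  98  57  50  59  65  65  66  65  65  65  52  48
   55  97 103]
 [ 97  80  88  98 100 100  84  54  51  64  64  64  64  65  66  65  60  50
   47  99 101]
 [ 97  81  98 102 101 102  73  51  54  64  65  64  64  67  65  65  63  50
   47 102 105]
 [102  88  95  96  95  96  64  49  55  64  65  66  64  64  66  65  62  49
   47 105 111]
 [104  98  87  66  64  65  56  50  46  64  66  65  65  65  64  66  58  50
   62 106 112]
 [108 101  83  67  66  65  60  50  48  57  64  65  65  66  66  63  52  45
   83 108 116]
 [120 105  88  69  65  67  67  53  47  47  58  64  64  65  63  55  46  51
   99 113 122]
 [128 112 105  81  66  64  67  60  50  48  46  51  53  53  49  45  47  84
  113 117 124]
 [127 120 110  98  76  66  66  66  57  49  49  48  47  47  46  49  66 114
  116 123 124]
 [126 129 121 110 100  77  67  64  63  57  50  49  48  46  54  76 100 114
  121 124 126]]
```

Run:
```python
from pose import *
p,K,Rw,c=cam("wrist"); s=arm.observe();T=R.from_quat(s["tcp_rot"]).as_matrix();e=s["ee_pos"];print(e,s["force"])
g=cv2.cvtColor(p,cv2.COLOR_RGB2GRAY)
m=np.zeros(g.shape,np.uint8); sub=g[97:115,312:332]; m[97:115,312:332]=(sub>=60)&(sub<=70)
m=cv2.morphologyEx(m,cv2.MORPH_OPEN,np.ones((3,3),np.uint8)); n,l,st,ce=cv2.connectedComponentsWithStats(m); print(st[1:].tolist(),ce[1:])
for k in range(1,n):
    P=onplane(ce[k],K,Rw,c,.058)[0]; print("pin world",P,"tool",T.T@(P-e))
for zt in(.017,.0217): print("hole tool",(onplane([320.7,103.65],K,Rw,c,e[2]-zt)-e)@T)
print("y dir tool in world",T[:,1],"tilt",T[2])
```

```text
[ 0.58592454 -0.21830591  0.09213621] [-0.41220831 -0.30349335 -3.54966912]
[[319, 102, 8, 8, 53], [314, 107, 3, 3, 9]] [[322.67924528 105.35849057]
 [315.         108.        ]]
pin world [ 0.60883361 -0.14260498  0.058     ] tool [0.07906842 0.00083426 0.03417932]
pin world [ 0.60403518 -0.14274493  0.058     ] tool [ 0.07758637 -0.00373169  0.03419307]
hole tool [[ 0.07919817 -0.00033502  0.01704684]]
hole tool [[ 0.07942612 -0.00033597  0.021747  ]]
y dir tool in world [ 0.95974187 -0.28086528 -0.00319986] tilt [ 5.76716167e-04 -3.19985733e-03 -9.99994714e-01]
```

send_rows(motion=[[[0,0,0],[0.11,-0.02,0],1],[[0,0,0],[0,0,-0.3],1],[[0,0,0],[0,0,-0.3],1],[[0,0,0],[0,0,-0.3],1],[[0,0,0],[0,0,-0.2],1],[[0,0,0],[0,0,0],1]])

```text
time: 7.83
ee_pos: [0.5865, -0.2182, 0.08]
tcp_rot: [0.8, 0.6, -0.001, -0.002]
force: [-1.5, -0.4, -3.8]
finger_gap: 0.013
gripper_force: 60.3
```

send_rows(motion=[[[0,0,0],[0,0,-0.2],1],[[0,0,0],[0,0,-0.2],1],[[0,0,0],[0,0,-0.2],1],[[0,0,0],[0,0,0],1]])

```text
time: 8.17
ee_pos: [0.5867, -0.2183, 0.0743]
tcp_rot: [0.8, 0.6, -0.001, -0.002]
force: [-0.1, 0.5, -3.4]
finger_gap: 0.0135
gripper_force: 60.3
```

send_rows(motion=[[[0,0,0],[0,0,-0.2],1],[[0,0,0],[0,0,-0.2],1],[[0,0,0],[0,0,-0.1],1],[[0,0,0],[0,0,0],1]])

```text
time: 8.5
ee_pos: [0.5867, -0.2183, 0.0695]
tcp_rot: [0.8, 0.6, -0.001, -0.002]
force: [1.3, 0.8, -3.3]
finger_gap: 0.0128
gripper_force: 60.3
```

send_rows(motion=[[[0,0,0],[0,0,-0.1],1],[[0,0,0],[0,0,-0.1],1],[[0,0,0],[0,0,0],1]])

```text
time: 8.75
ee_pos: [0.5869, -0.2183, 0.0677]
tcp_rot: [0.8, 0.6, -0.001, -0.002]
force: [1.1, 0.7, -3.6]
finger_gap: 0.0132
gripper_force: 60.3
```

send_rows(motion=[[[0,0,0],[0,0,-0.1],1],[[0,0,0],[0,0,0],1]])

```text
time: 8.92
ee_pos: [0.5869, -0.2184, 0.0668]
tcp_rot: [0.8, 0.6, -0.001, -0.002]
force: [0.9, 0.8, -3.4]
finger_gap: 0.0132
gripper_force: 60.3
```

send_rows(motion=[[[0,0,0],[0,0,-0.1],1],[[0,0,0],[0,0,0],1]])

```text
time: 9.08
ee_pos: [0.5869, -0.2184, 0.0657]
tcp_rot: [0.8, 0.6, -0.001, -0.002]
force: [0.4, 0.4, -3.2]
finger_gap: 0.0127
gripper_force: 60.3
```

send_rows(motion=[[[0,0,0],[0,0,-0.1],1],[[0,0,0],[0,0,0],1]])

```text
time: 9.25
ee_pos: [0.5868, -0.2184, 0.0647]
tcp_rot: [0.8, 0.6, -0.001, -0.002]
force: [-0.3, 0.4, -4.1]
finger_gap: 0.0131
gripper_force: 60.3
```

send_rows(motion=[[[0,0,0],[0,0,-0.1],1],[[0,0,0],[0,0,0],1]])

```text
time: 9.42
ee_pos: [0.5871, -0.2184, 0.0642]
tcp_rot: [0.8, 0.6, -0.001, -0.001]
force: [-0.6, 0.9, -0.6]
finger_gap: 0.0129
gripper_force: 60.6
```

send_rows(motion=[[[0,0,0],[0,0,-0.05],1],[[0,0,0],[0,0,0],1]])

```text
time: 9.58
ee_pos: [0.5871, -0.2185, 0.0642]
tcp_rot: [0.8, 0.6, -0.001, -0.001]
force: [-3.2, 1.8, 2.4]
finger_gap: 0.0126
gripper_force: 61.2
```

It made contact at z = 0.064, which matches the rim. I release and retreat.

send_rows(motion=[[[0,0,0],[0,0,0],2.5],[[0,0,0],[0,0,0],4],[[0,0,0],[0,0,0],5],[[0,0,0],[0,0,0],5],[[0,0,0],[0,0,0.8],5],[[0,0,0],[0,0,2.5],5],[[0,0,0],[0,0,3],5],[[0,0,0],[0,0,4],5],[[0,0,0],[0,0,4],5],[[0,0,0],[0,0,0],5]])

```text
time: 10.42
ee_pos: [0.5896, -0.2195, 0.2179]
tcp_rot: [0.8, 0.6, 0.003, 0.006]
force: [0.3, -0.0, 1.3]
finger_gap: 0.0497
gripper_force: 0.0
```

Run:
```python
from pose import *
p,K,Rw,c=cam("wrist"); s=arm.observe();print(s["time"],s["ee_pos"],s["force"],s["finger_gap"])
q,_,_,_=cam("scene")
a=cv2.resize(p[:300],(600,281)); b=cv2.resize(q[190:290,190:340],(450,300),interpolation=cv2.INTER_CUBIC); b=cv2.copyMakeBorder(b,0,0,0,150,0)
cv2.imwrite("pics/f.png",np.vstack([a,b])[...,::-1])
```

```text
10.4667 [ 0.58887005 -0.21924234  0.2136346 ] [ 0.55619162 -0.09846659 -0.79613542] 0.04979947780167326
```

View pics/f.png

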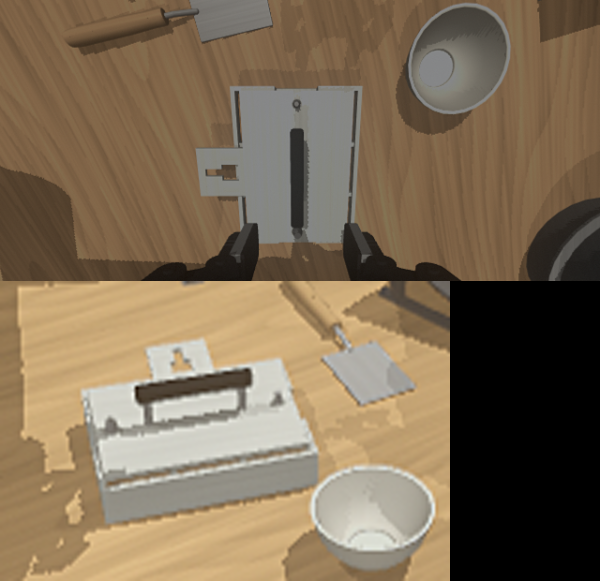

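The lid lies flush on the mould. Pins stick up at both ends of the bar, at (297,104) in the wrist view and at (110,425) and (278,398) in the scene view. The gripper is clear, so I hand in.

```bash
python3 -c "
from rig import arm
print(arm.finish_job())"
```

```text
the job is handed in; nothing more can be done
None
```

I took the lid off the stud and seated it flush on the mould with both pins through its holes (the larger hole on the larger pin), then released it. I handed the job in at about 10.5 s of robot time; the hand-in returned no score.

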